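# Roll the bearing sleeve up to its stop

### The job

On the loading ramp, push the longer brass sleeve slowly up its lane with the fingers, over the crest, until it sits in the seat against the stop plate, and leave it there. Push it only: do not lift or pick it up, and keep it from running away up or down the slope. Leave the shorter sleeve at the bottom, and do not disturb the other things on the bench.

Things in the scene. Friction and masses are not known exactly. Their poses are not given: they have to be found in the camera images.
- ramp: two-lane loading ramp fixed to the bench, 270 x 158 mm. Origin: centre of its underside, on the bench; x points uphill (level), y across, z up. Lanes 70 mm wide, centred at y = +38 and -38 mm, lined by walls 10 mm above the deck. Deck rises from x = -120 mm (surface 16 mm above the bench) to a crest at x = 68 mm (42.5 mm up): slope 0.14 rad; a sleeve let go on it rolls back down
- deck: the ramp's sloping deck. Origin on its surface at the low end, midway between the lanes; x runs up the slope (crest at 190 mm), y across, z square to the surface. A lip behind x = 0, 6 mm thick, stands 7 mm above the deck; a sleeve waiting there has its axis at x = 18, z = 25 mm
- seat_left (a point): where the centre of a sleeve seated in the left lane (ramp y = +38 mm) comes to lie: ramp x = 90 mm, 63 mm above the bench. The seat: past the crest the floor steps down 3 mm and falls 0.06 rad to the upright stop plate (near face at ramp x = 115 mm, top 76 mm above the bench), so that a sleeve past the crest rolls to the stop and stays
- seat_right (a point): the same for the right lane (ramp y = -38 mm)
- long_sleeve: the longer of two plain brass bearing sleeves: 50 mm outer diameter, 64 mm long, 30 mm bore, about 0.6 kg. Origin at its centre; its axis is its own y. Starts lying across one of the lanes (either one), against the lip at the low end of the ramp; smooth (friction about 0.3) and rolls freely
- short_sleeve: the shorter brass sleeve: 50 mm outer diameter, 38 mm long, lying against the lip in the other lane. Origin at its centre; its axis is its own y. To be left alone
- wrench: steel wrench lying along the ramp's left side (seen looking uphill); origin at its underside
- collar: loose steel ring 42 mm across, 22 mm high, standing on its flat face right of the ramp's low end; origin at its underside
- offcut: aluminium round offcut, 38 mm across, 55 mm high, standing right of the ramp; origin at its underside
- spray_can: standing can, 60 mm across, 170 mm high, left of the ramp; origin at its underside
- jar: amber jar with dark lid, 68 mm across, 85 mm high, right of the ramp; origin at its underside
- screwdriver: screwdriver lying right of the ramp; origin at its underside
- drill_pot: black pot of drills, 60 mm across, 145 mm high over all, left of the ramp; origin at its underside
There are look-alikes about, which are no part of the job. What is shaped like the long_sleeve but pink or turquoise is not meant.

How it is judged:
At the end, for the whole second after the job is handed in: The longer sleeve lies at rest across its lane in the seat, its axis within 4 mm of the place where it touches the stop and at seat height (3.5 mm), square to the lane within 0.12 rad; the shorter sleeve is still at the lip (x of long_sleeve in the frame of ramp between 0.086 and 0.094 m and z of long_sleeve in the frame of ramp between 0.0595 and 0.0665 m and angle between the y axis of long_sleeve and the y axis of ramp, either way round below 0.12 rad and linear speed of each of long_sleeve, short_sleeve below 0.02 m/s and x of short_sleeve in the frame of deck below 0.03 m).
It fails at once if the longer sleeve is lifted more than 11 mm off the slope (z of long_sleeve in the frame of deck above 0.036 m).
It fails at once if the longer sleeve runs free on the slope, up or down, untouched and faster than 0.2 m/s (x of long_sleeve in the frame of deck between 0.03 and 0.185 m and linear speed of long_sleeve above 0.2 m/s and contact force between long_sleeve and the fingers below 0.05 N and contact force between long_sleeve and the arm below 0.05 N).
It fails at once if the shorter sleeve is moved more than 10 mm (distance of short_sleeve from where it was at the start of the episode above 0.01 m).
It fails at once if another thing on the bench is moved more than 25 mm (distance of any of wrench, collar, offcut, spray_can, jar, screwdriver, drill_pot from where it was at the start of the episode above 0.025 m).
It also fails if it takes over 42 s, if anything falls off the work surface, if the arm or the gripper's body presses on something with over 40 N, if the wrist force passes 120 N, or if a joint passes its speed limit or range.

### The arm

A 6-joint arm with a two-finger parallel gripper is mounted at the origin on the work surface. World frame = base frame: x ahead of the robot, y to its left, z up, the work surface at z = 0. Lengths are in m, angles in rad, forces in N, time in s.
With the tool pointing down it reaches from about 0.4 to 0.925 m from the base axis. Payload 3.4 kg.
Tool frame: the origin (TCP) lies on the mounting face of the last link; the fingertips stand 173 mm ahead of it and the grasp point (between the pads) lies 155 mm ahead of it; x points along the fingers, z is the direction in which the jaws open and shut, and the axes are right-handed (so a half turn about x gives the same grasp; the last joint's range is limited). The gripper opens to 85 mm and grips with 20 to 120 N. Pads are 22 mm wide; open, the fingers measure 114 mm over their backs; the gripper's body (76 mm by 85 mm) begins 54 mm behind the grasp point. The pads swing forward as they close: fully open they stand 13 mm farther back than shut.
Start: joints at [-1.3, 0.307, 1.506, -0, 1.328, -0.073], TCP at [0.194, -0.541, 0.405] pointing down, gripper open.
Joint ranges: [-3.12, 3.12], [-1.05, 2.28], [0.14, 2.33], [-1.42, 4.57], [0.1, 2.73], [-2.68, 2.68]. Speed limits (rad/s): [2.57, 2.57, 3.14, 3.14, 3.14, 3.14].

### API

Orientations are given as a unit quaternion [w, x, y, z].
In Python, from plant import telemetry, imaging, bot gives the robot as it stands.
- The arm moves only by the tool drive_tool, never from a script. Its argument "targets" is a list of rows, each a list of 5 numbers: the shift along the tool's x, y, z in m, then the turn about the tool's x in degrees, then the finger opening in m, from 0 to 0.0854. A call has 1 to 8 rows; each row is the pose to reach, as a shift and turn from the pose commanded when the call began, along the tool's axes at that moment; what a row does not reach only later rows make up. A row lasts 1/8 s, in which the tool goes at most 62.5 mm and 10.7 degrees, less where a joint would pass 70% of its speed; a pose out of reach is approached as far as the arm can. A call with a gripper value outside its range is refused whole. The fingers move at their own pace and stop on an object; "grip_force" is the grip in N (left out, the last holds). Time passes only in rows, so rows that repeat a pose let the fingers close. It gives the time, the measured TCP pose, the force and the opening at its end, in the units of the state.
- telemetry.get_obs(): the state, without advancing time (a new reading comes with each control period).
- imaging.read_camera(name): name is "side" or "top"; returns (picture, depth): 384x512x3 uint8, red, green, blue; 384x512 float32, m along the optical axis (not along the pixel's ray), 0 where there is no reading.
- imaging.get_calibration(name): a dict with "vertical_fov" (degrees; the focal length in pixels is half the picture's height over the tangent of half this angle, whatever the lens; pixels are square), "cx", "cy" (the principal point, pixels), "distortion" ([k1, k2, p1, p2, k3] as OpenCV has them; the pictures are not rectified), "T" (4x4, takes a point from camera to world coordinates). Camera axes: x right, y down, z forward; pixel columns grow to the right and rows downward; lengths in m; the calibration is good to about 2 mm. A picture is of the moment at which its call begins. get_calibration takes no time and is no camera call.
- bot.job_done(): hands the job in, once; it reports no verdict.
The state is a dict: "time_s": time; "qpos": joint angles; "qd": joint speeds; "effort": joint torques, N m; "ee_pos": TCP position; "orientation": TCP orientation; "ft_force": force on the tool from outside, world axes, zero at the start; "wrist_torque": the same for the moment, N m; "grip_width": finger opening in m.
Only numpy, scipy, OpenCV 4.12 (cv2) and the standard library are available. Lean on these libraries where they do the work, as an engineer would, in place of code of your own. Each camera call takes 0.05 s, during which the arm holds its last target. There are 200 camera calls.

## Working session

There is one attempt and no reset: what is moved stays moved. The work goes in short steps, Python scripts to look and compute and a tool call to move; the robot and the scene stay as the last step left them, time stands still between calls to the robot, and variables do not carry over. Pictures are saved under pics/ and viewed, about 8 in all and at most 12, crops included, and the job is handed in when it is done.

Besides the shell and the picture viewer there is one more tool, called after "Emit:" as name(argument=value, ...) on one line, values as JSON. drive_tool: Moves the arm, as the interface text tells. Its arguments: {"type":"object","properties":{"targets":{"type":"array"},"grip_force":{"type":"number"}},"required":["targets"]}

```bash
mkdir -p pics; cat > h.py <<'E'
import numpy as np, cv2, sys
sys.path.insert(0,'.')
from plant import telemetry, imaging, bot
from scipy.spatial.transform import Rotation as R
def cam(n):
    rgb,d=imaging.read_camera(n); c=imaging.get_calibration(n)
    f=rgb.shape[0]/2/np.tan(np.radians(c['vertical_fov'])/2)
    K=np.array([[f,0,c['cx']],[0,f,c['cy']],[0,0,1]]); return rgb,d,K,np.array(c['distortion'],float),np.array(c['T'])
def pts(uv,z,K,D,T):
    n=cv2.undistortPoints(np.float64(uv).reshape(-1,1,2),K,D).reshape(-1,2)
    z=np.asarray(z).reshape(-1,1); P=np.hstack([n*z,z]); return P@T[:3,:3].T+T[:3,3]
def cloud(d,K,D,T):
    v,u=np.mgrid[:d.shape[0],:d.shape[1]]
    return pts(np.stack([u,v],-1).reshape(-1,2),d.ravel(),K,D,T).reshape(*d.shape,3)
def plane(uv,zw,K,D,T):
    n=cv2.undistortPoints(np.float64(uv).reshape(-1,1,2),K,D).reshape(-1,2)
    r=np.hstack([n,np.ones((len(n),1))])@T[:3,:3].T; o=T[:3,3]
    return o+r*((zw-o[2])/r[:,2])[:,None]
def proj(P,K,D,T):
    Ti=np.linalg.inv(T); return cv2.projectPoints(np.float64(P).reshape(-1,1,3),cv2.Rodrigues(Ti[:3,:3])[0],Ti[:3,3],K,D)[0].reshape(-1,2)
E
python3 - <<'E'
from h import *
for n in('top','side'):
    rgb,d,K,D,T=cam(n); cv2.imwrite(f'pics/{n}0.png',cv2.resize(rgb[:,:,::-1],None,fx=1.5,fy=1.5)); np.savez(f'{n}0.npz',rgb=rgb,d=d,K=K,D=D,T=T)
    print(n,T.round(3).tolist(),D,K[0,0],(d>0).mean())
print(telemetry.get_obs())
E
```

```text
top [[-0.1, -0.974, 0.201, 0.263], [-0.995, 0.097, -0.025, 0.097], [0.005, -0.203, -0.979, 1.367], [0.0, 0.0, 0.0, 1.0]] [-0.08272732  0.          0.          0.          0.        ] 463.3657070867691 0.996002197265625
side [[1.0, -0.021, 0.015, 0.515], [-0.025, -0.771, 0.637, -0.467], [-0.002, -0.637, -0.771, 0.752], [0.0, 0.0, 0.0, 1.0]] [-0.11888514  0.          0.          0.          0.        ] 396.24943480962276 0.9959716796875
{'time_s': 0.1, 'qpos': array([-1.30052280e+00,  3.07521068e-01,  1.50757284e+00, -1.88749504e-05,
        1.32840503e+00, -7.34845243e-02]), 'qd': array([ 5.71911609e-05, -8.07718516e-06, -3.59693860e-03,  7.95243939e-04,
        2.07077713e-03, -4.10438077e-04]), 'effort': array([-7.59353279e-04, -4.58530855e+01, -2.52607602e+01, -4.57949147e-05,
        5.63630296e-03, -1.01186174e-06]), 'ee_pos': array([ 0.19368846, -0.54106168,  0.40384839]), 'orientation': array([ 0.57762503,  0.40753651,  0.57867541, -0.40669163]), 'ft_force': array([-0.55589741, -0.60871843,  0.19217016]), 'wrist_torque': array([-0.00422863,  0.03499655, -0.0468889 ]), 'grip_width': 0.08543697945423824}
```

View pics/top0.png

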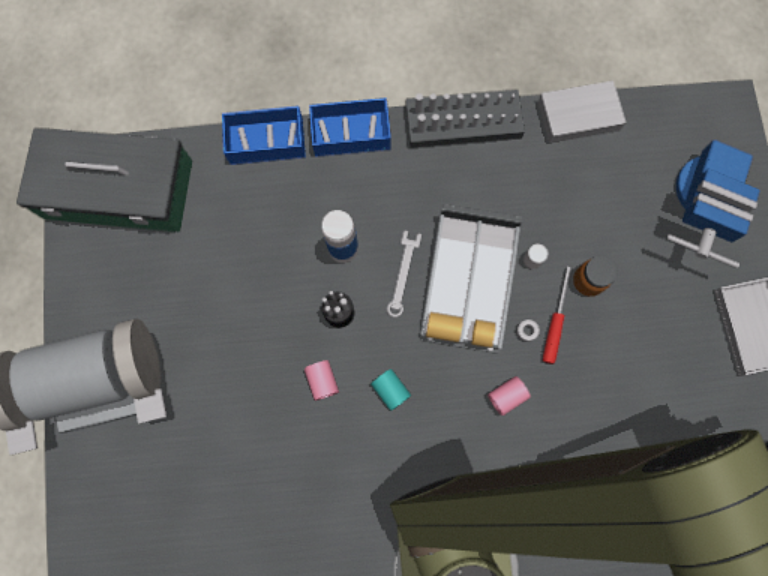

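View pics/side0.png

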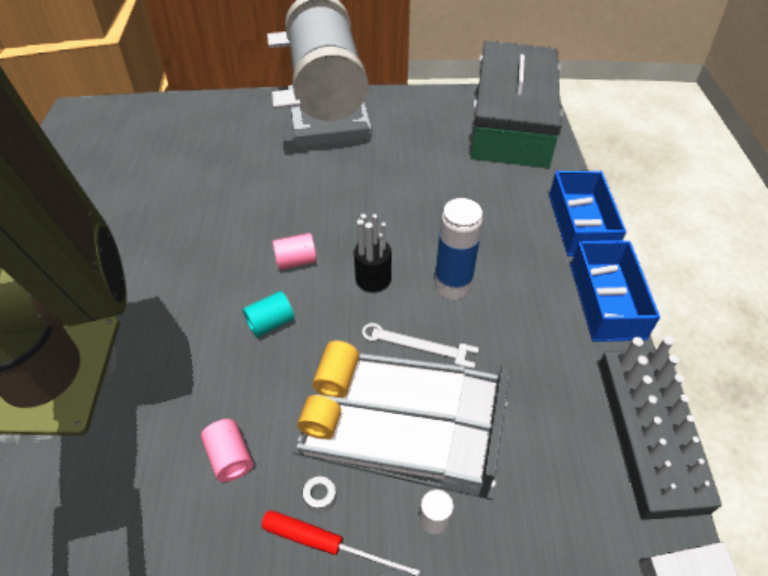

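The longer sleeve is in the left lane, at top view pixel (444,327) in the 1.5x picture. The short one is at (484,332), and uphill points up the picture. Next I'll get the ramp pose and the sleeve pose.

```bash
python3 - <<'E'
from h import *
for n in('top','side'):
    q=np.load(f'{n}0.npz'); rgb,d,K,D,T=[q[k] for k in('rgb','d','K','D','T')]
    C=cloud(d,K,D,T); hsv=cv2.cvtColor(rgb,cv2.COLOR_RGB2HSV)
    ok=d>0
    brass=cv2.inRange(hsv,(12,120,90),(28,255,255))>0
    nl,lab,st,ce=cv2.connectedComponentsWithStats((brass&ok).astype(np.uint8))
    mid=[]
    for i in range(1,nl):
        if st[i,4]<150: continue
        P=C[lab==i]; 
        if P[:,2].max()>.12: continue
        top=P[P[:,2]>P[:,2].max()-.006]
        c,sz,a=cv2.minAreaRect(np.float32(top[:,:2]*1000)); print(n,'brass',ce[i].round(),'zmax',np.percentile(P[:,2],98).round(4),'toprect',np.round(c,1),np.round(sz,1),round(a,1),'n',len(P)); mid.append(np.array(c)/1000)
    # ramp region: white deck points
    m=np.mean(mid,0); g=(C[...,2]>.012)&(C[...,2]<.08)&ok&(hsv[...,1]<60)
    nl,lab,st,ce=cv2.connectedComponentsWithStats(g.astype(np.uint8))
    best=[i for i in range(1,nl) if st[i,4]>2000 and np.linalg.norm(C[lab==i][:,:2].mean(0)-m)<.25]
    for i in best:
        P=C[lab==i]; c,sz,a=cv2.minAreaRect(np.float32(P[:,:2]*1000)); print(n,'ramp',np.round(c,1),np.round(sz,1),round(a,2),len(P))
        w=P[hsv[lab==i][:,2]>150]
        s=w[(np.linalg.norm(w[:,:2]-np.array(c)/1000,axis=1)<.06)]
        A=np.c_[s[:,:2],np.ones(len(s))]
        k=np.ones(len(s),bool)
        for _ in range(8):
            x=np.linalg.lstsq(A[k],s[k,2],rcond=None)[0]; r=abs(s[:,2]-A@x); k=r<.003
        print(' deck grad',np.hypot(*x[:2]).round(4),'yaw deg',np.degrees(np.arctan2(x[1],x[0])).round(2),'z at c',(x@[c[0]/1000,c[1]/1000,1]).round(4),k.mean())
    print(n,'bench z',np.median(C[300:,:,2][ok[300:]]).round(4) if n=='top' else '')
o=telemetry.get_obs(); w=o['orientation']; print(R.from_quat(np.r_[w[1:],w[0]]).as_matrix().round(3))
E
```

```text
top brass [322. 222.] zmax 0.0705 toprect [440.1 -96.9] [34.1 28.1] 75.5 n 181
top brass [295. 222.] zmax 0.0681 toprect [447.3 -19.9] [55.7  8.5] 71.6 n 153
top ramp [551.6 -89.9] [158.9 256.8] 74.58 4158
 deck grad 0.14 yaw deg -10.67 z at c 0.0324 0.643921568627451
top bench z 0.0024
side brass [149.  27.] zmax -0.1124 toprect [-201.8 1521.9] [12.4 77.8] 86.1 n 2745
side brass [219. 260.] zmax 0.0684 toprect [449.4 -57.3] [127.3  27.6] 74.6 n 1450
side bench z 
[[-0.001  0.941  0.337]
 [ 0.002  0.337 -0.941]
 [-1.     0.    -0.002]]
```

```bash
python3 - <<'E'
from h import *
c0=np.array([.5516,-.0899])
for yaw in(-15.4,):
  a=np.radians(yaw); Rz=np.array([[np.cos(a),-np.sin(a)],[np.sin(a),np.cos(a)]])
for n in('top','side'):
    q=np.load(f'{n}0.npz'); rgb,d,K,D,T=[q[k] for k in('rgb','d','K','D','T')]
    C=cloud(d,K,D,T); hsv=cv2.cvtColor(rgb,cv2.COLOR_RGB2HSV)
    L=(C[...,:2]-c0)@Rz   # ramp-ish coords
    z=C[...,2]; box=(abs(L[...,0])<.17)&(abs(L[...,1])<.095)&(d>0)
    up=box&(z>.010)
    nl,lab,st,ce=cv2.connectedComponentsWithStats(up.astype(np.uint8)); i=1+np.argmax(st[1:,4]); up=lab==i
    P=L[up]; zz=z[up]
    r=cv2.minAreaRect(np.float32(P*1000)); print(n,'rect in L',np.round(r[0],1),np.round(r[1],1),round(r[2],2),'pct x',np.percentile(P[:,0],[0,.5,99.5,100]).round(4),'y',np.percentile(P[:,1],[0,.5,99.5,100]).round(4))
    # stop plate top: z>.066 and x>.09
    s=P[(zz>.068)&(P[:,0]>.08)]; 
    if len(s)>5: print('  plate x',s[:,0].min().round(4),np.median(s[:,0]).round(4),s[:,0].max().round(4),'slope deg',np.degrees(np.polyfit(s[:,1],s[:,0],1)[0]).round(2),len(s))
    # deck fit in L frame
    k=(P[:,0]>-.06)&(P[:,0]<.05)&(abs(abs(P[:,1])-.038)<.025); A=np.c_[P[k],np.ones(k.sum())]; x=np.linalg.lstsq(A,zz[k],rcond=None)[0]; print('  deck',x.round(4))
    # sleeves: saturated warm
    b=box&(hsv[...,1]>100)&(hsv[...,0]<35)&(z>.035)
    for sg in(1,-1):
        m=b&(L[...,1]*sg>.002)&(L[...,1]*sg<.08); Q=np.c_[L[m],z[m]]
        # fit circle (x,z) radius 25
        from scipy.optimize import least_squares
        f=least_squares(lambda p:np.hypot(Q[:,0]-p[0]-p[2]*(Q[:,1]-sg*.038),Q[:,2]-p[1])-.025,[-.1,.041,0],loss='soft_l1',f_scale=.001)
        print('  sleeve',sg,'x,z,skew',f.x.round(4),'y range',np.percentile(Q[:,1],[1,99]).round(4),len(Q))
E
```

```text
top rect in L [-1.8 -0. ] [158.9 260.3] 89.98 pct x [-0.1319 -0.1301  0.1259  0.1284] y [-0.0795 -0.0784  0.0789  0.0794]
  plate x 0.1127 0.12 0.1284 slope deg 0.06 248
  deck [0.1408 0.0034 0.0325]
  sleeve 1 x,z,skew [-0.1059  0.0426 -0.0165] y range [0.0091 0.0697] 348
  sleeve -1 x,z,skew [-0.106   0.0423  0.0246] y range [-0.0543 -0.0194] 207
side rect in L [-2.4 -1. ] [257.7 162.3] 0.56 pct x [-0.1313 -0.1272  0.1254  0.1272] y [-0.0813 -0.0802  0.0773  0.081 ]
  plate x 0.1137 0.1203 0.1272 slope deg -0.07 494
  deck [0.141  0.0075 0.0324]
  sleeve 1 x,z,skew [-0.107   0.0418 -0.0052] y range [0.0049 0.0678] 707
  sleeve -1 x,z,skew [-0.107   0.0419 -0.0181] y range [-0.0592 -0.0205] 528
```

Emit:
drive_tool(targets=[[0,0.06,-0.03,9,0.03],[0,0.12,-0.058,18,0.03],[0,0.18,-0.087,27,0.03],[0,0.24,-0.116,35.1,0.03],[0,0.29,-0.14,35.1,0.03],[0,0.33,-0.159,35.1,0.03],[0,0.33,-0.159,35.1,0.03],[0,0.33,-0.159,35.1,0.03]], grip_force=20)

```text
time_s: 1.1
ee_pos: [0.4507, -0.2803, 0.4043]
orientation: [-0.429, -0.562, -0.429, 0.563]
ft_force: [-0.1, -1.3, -1.1]
grip_width: 0.0299
```

```bash
cat > rel.py <<'E'
from h import *
a=np.radians(-15.4); Rz=np.array([[np.cos(a),-np.sin(a)],[np.sin(a),np.cos(a)]])
o=telemetry.get_obs(); w=o['orientation']; M=R.from_quat(np.r_[w[1:],w[0]]).as_matrix()
l=(o['ee_pos'][:2]-[.5516,-.0899])@Rz
print('t',round(o['time_s'],2),'ramp xy mm',(l*1000).round(1),'tip z',round(1000*(o['ee_pos'][2]-.173),1),'tool y ang',np.degrees(np.arctan2(M[1,1],M[0,1])).round(2),'F',o['ft_force'].round(2),'grip',o['grip_width'].round(4),'x ax',M[:,0].round(3))
E
python3 rel.py
```

```text
Traceback (most recent call last):
  File "rel.py", line 5, in <module>
    print('t',round(o['time_s'],2),'ramp xy mm',(l*1000).round(1),'tip z',round(1000*(o['ee_pos'][2]-.173),1),'tool y ang',np.degrees(np.arctan2(M[1,1],M[0,1])).round(2),'F',o['ft_force'].round(2),'grip',o['grip_width'].round(4),'x ax',M[:,0].round(3))
                                                                                                                                                                                                            ^^^^^^^^^^^^^^^^^^^^^
AttributeError: 'float' object has no attribute 'round'
```

Emit:
drive_tool(targets=[[0,-0.027,-0.06,0,0.03],[0,-0.054,-0.12,0,0.03],[0,-0.08,-0.18,0,0.03],[0.03,-0.11,-0.225,0,0.03],[0.08,-0.11,-0.248,0,0.03],[0.13,-0.11,-0.248,0,0.03],[0.15,-0.11,-0.248,0,0.03],[0.15,-0.11,-0.248,0,0.03]])

```text
time_s: 2.1
ee_pos: [0.4097, -0.0132, 0.2534]
orientation: [-0.427, -0.562, -0.429, 0.564]
ft_force: [-0.7, -0.0, -0.2]
grip_width: 0.0301
```

```bash
sed -i "s/o\['grip_width'\].round(4)/round(o['grip_width'],4)/" rel.py; python3 rel.py; python3 - <<'E'
from h import *
rgb,d,K,D,T=cam('side'); x,y=190,190; cv2.imwrite('pics/s1.png',cv2.resize(rgb[120:360,130:370,::-1],None,fx=2.5,fy=2.5))
E
```

```text
t 2.1 ramp xy mm [-157.2   36.3] tip z 80.4 tool y ang -15.52 F [-0.67 -0.03 -0.18] grip 0.0301 x ax [-0.005  0.    -1.   ]
```

View pics/s1.png

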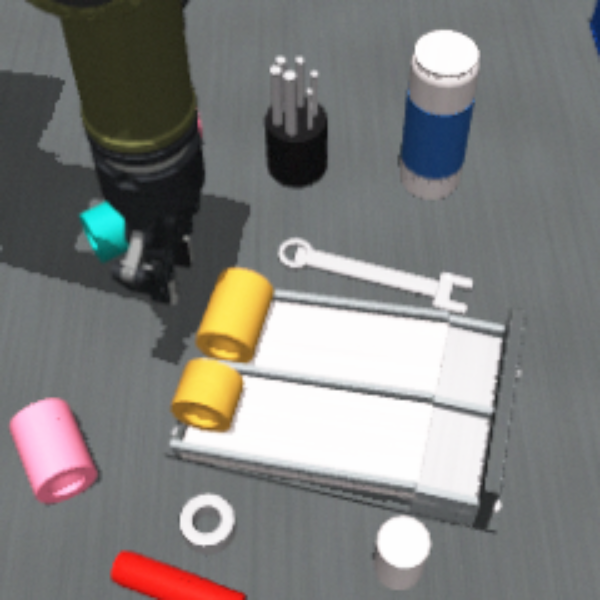

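The open fingers hang behind the long sleeve (fingers about (150,270), sleeve (235,312)), clear of everything. Next I'll lower them.

Emit:
drive_tool(targets=[[0.02,0,-0.002,0,0.03],[0.04,0,-0.002,0,0.03],[0.052,0,-0.002,0,0.03],[0.052,0.004,-0.002,0,0.03],[0.052,0.008,-0.002,0,0.03],[0.052,0.012,-0.002,0,0.03],[0.052,0.012,-0.002,0,0.03]])

```text
time_s: 3.02
ee_pos: [0.4234, -0.0135, 0.2031]
orientation: [0.429, 0.563, 0.428, -0.562]
ft_force: [0.1, -0.3, 0.3]
grip_width: 0.0302
```

```bash
python3 rel.py; python3 - <<'E'
from h import *
rgb,d,K,D,T=cam('side'); cv2.imwrite('pics/s2.png',cv2.resize(rgb[190:310,150:290,::-1],None,fx=5,fy=5,interpolation=cv2.INTER_CUBIC))
E
```

```text
t 3.02 ramp xy mm [-143.9   39.6] tip z 30.1 tool y ang -15.4 F [ 0.15 -0.33  0.26] grip 0.0302 x ax [ 0.001 -0.    -1.   ]
```

View pics/s2.png

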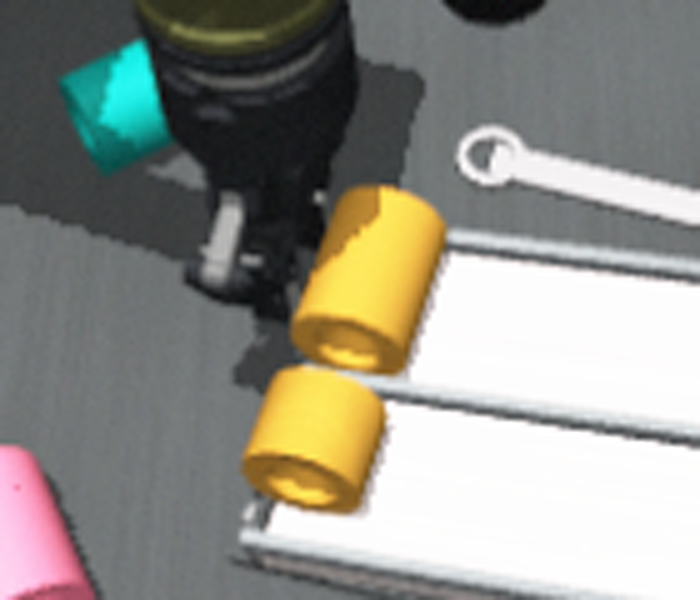

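The fingers are just behind the sleeve, which is still against the lip at (370,275). I'll push slowly along the slope.

Emit:
drive_tool(targets=[[-0.0005,0.003,0.001,0,0.03],[-0.001,0.007,0.001,0,0.03],[-0.0016,0.011,0.001,0,0.03],[-0.002,0.015,0.001,0,0.03],[-0.0027,0.019,0.001,0,0.03],[-0.0032,0.023,0.001,0,0.03],[-0.0038,0.027,0.001,0,0.03],[-0.0043,0.031,0.001,0,0.03]])

```text
time_s: 4.08
ee_pos: [0.4527, -0.0227, 0.207]
orientation: [-0.428, -0.562, -0.429, 0.563]
ft_force: [-2.3, 0.2, 1.6]
grip_width: 0.03
```

```bash
cat > sl.py <<'E'
from h import *
from scipy.optimize import least_squares
a=np.radians(-15.4); Rz=np.array([[np.cos(a),-np.sin(a)],[np.sin(a),np.cos(a)]])
rgb,d,K,D,T=cam('side'); np.save('last.npy',rgb)
C=cloud(d,K,D,T); hsv=cv2.cvtColor(rgb,cv2.COLOR_RGB2HSV); L=(C[...,:2]-[.5516,-.0899])@Rz; z=C[...,2]
b=(abs(L[...,0])<.17)&(d>0)&(hsv[...,1]>100)&(hsv[...,0]<35)&(z>.03)
for sg in(1,-1):
    m=b&(L[...,1]*sg>.002)&(L[...,1]*sg<.08); Q=np.c_[L[m],z[m]]
    f=least_squares(lambda p:np.hypot(Q[:,0]-p[0]-p[2]*(Q[:,1]-sg*.038),Q[:,2]-p[1])-.025,[np.median(Q[:,0]),Q[:,2].max()-.025,0],loss='soft_l1',f_scale=.001)
    x,zz=f.x[:2]; xd=(x+.12)*np.cos(.14)+(zz-.016)*np.sin(.14); zd=-(x+.12)*np.sin(.14)+(zz-.016)*np.cos(.14)
    print('sleeve',sg,'x,z',(f.x[:2]*1000).round(1),'skew',f.x[2].round(3),'deck x,z',round(xd*1e3,1),round(zd*1e3,1),'y',(np.percentile(Q[:,1],[1,99])*1e3).round(1),len(Q))
E
python3 rel.py; python3 sl.py
```

```text
t 4.08 ramp xy mm [-113.2   38.6] tip z 34.0 tool y ang -15.4 F [-2.3   0.23  1.58] grip 0.03 x ax [-0.  0. -1.]
sleeve 1 x,z [-103.8  410.2] skew -0.249 deck x,z 71.1 388.0 y [ 2.3 79.3] 2862
sleeve -1 x,z [-147.6  441.1] skew 1.176 deck x,z 32.0 424.8 y [-58.5  -4.4] 2389
```

```bash
sed -i 's/(z>.03)$/(z>.03)\&(z<.1)\&(hsv[...,2]>60)/' sl.py; python3 sl.py; python3 -c "
from h import *
cv2.imwrite('pics/s3.png',cv2.resize(np.load('last.npy')[190:310,150:290,::-1],None,fx=5,fy=5,interpolation=cv2.INTER_CUBIC))"
```

```text
sleeve 1 x,z [-75.5  46.5] skew -0.001 deck x,z 48.3 24.0 y [ 4.7 67.5] 827
sleeve -1 x,z [-107.1   42.1] skew -0.027 deck x,z 16.5 24.1 y [-59.3 -20.1] 563
```

View pics/s3.png

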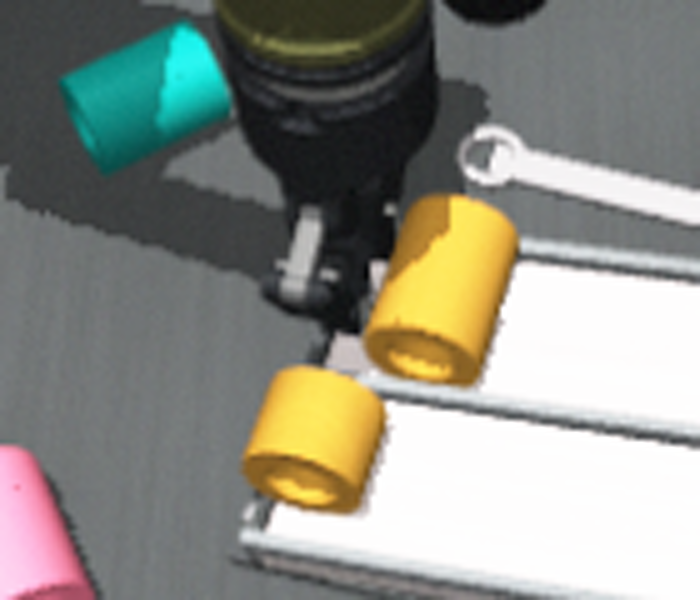

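The sleeve is rolling up square in its lane, with fingers behind it (sleeve (445,290)). The short one hasn't moved (315,440). Continuing.

Emit:
drive_tool(targets=[[-0.0006,0.004,0,0,0.03],[-0.0013,0.009,0,0,0.03],[-0.002,0.014,0,0,0.03],[-0.0027,0.019,0,0,0.03],[-0.0034,0.024,0,0,0.03],[-0.0041,0.029,0,0,0.03],[-0.0048,0.034,0,0,0.03],[-0.0055,0.039,0,0,0.03]])

```text
time_s: 5.18
ee_pos: [0.4903, -0.033, 0.2125]
orientation: [-0.428, -0.562, -0.429, 0.563]
ft_force: [-2.7, 1.1, 0.8]
grip_width: 0.0298
```

Emit:
drive_tool(targets=[[-0.0007,0.005,0,0,0.03],[-0.0014,0.01,0,0,0.03],[-0.0021,0.015,0,0,0.03],[-0.0028,0.02,0,0,0.03],[-0.0035,0.025,0,0,0.03],[-0.0042,0.03,0,0,0.03],[-0.0049,0.035,0,0,0.03],[-0.0056,0.04,0,0,0.03]])

```text
time_s: 6.18
ee_pos: [0.5289, -0.0437, 0.2181]
orientation: [-0.428, -0.562, -0.429, 0.562]
ft_force: [-2.3, -0.2, 0.7]
grip_width: 0.0298
```

```bash
python3 rel.py; python3 sl.py
```

```text
t 6.17 ramp xy mm [-34.2  38.5] tip z 45.1 tool y ang -15.4 F [-2.26 -0.24  0.75] grip 0.0298 x ax [-0. -0. -1.]
sleeve 1 x,z [ 2.6 57.8] skew -0.002 deck x,z 127.2 24.3 y [ 4.9 67.9] 886
sleeve -1 x,z [-107.1   42.1] skew -0.026 deck x,z 16.4 24.0 y [-59.  -20.6] 556
```

Emit:
drive_tool(targets=[[-0.0007,0.005,0,0,0.03],[-0.0014,0.01,0,0,0.03],[-0.0021,0.015,0,0,0.03],[-0.0028,0.02,0,0,0.03],[-0.0035,0.025,0,0,0.03],[-0.0042,0.03,0,0,0.03],[-0.0049,0.035,0,0,0.03],[-0.0056,0.04,0,0,0.03]])

```text
time_s: 7.22
ee_pos: [0.5675, -0.0543, 0.2238]
orientation: [0.428, 0.562, 0.428, -0.562]
ft_force: [-3.4, 1.4, 1.3]
grip_width: 0.0299
```

Emit:
drive_tool(targets=[[-0.0006,0.004,0,0,0.03],[-0.001,0.007,0,0,0.03],[-0.0014,0.01,0,0,0.03],[-0.0018,0.013,0,0,0.03],[-0.0022,0.016,0,0,0.03],[-0.0025,0.018,0,0,0.03],[-0.0028,0.02,0,0,0.03],[-0.0031,0.022,0,0,0.03]])

```text
time_s: 8.22
ee_pos: [0.5884, -0.06, 0.2268]
orientation: [-0.428, -0.562, -0.429, 0.563]
ft_force: [-3.7, 0.6, 1.4]
grip_width: 0.0298
```

```bash
python3 rel.py; python3 sl.py
```

```text
t 8.22 ramp xy mm [27.6 38.6] tip z 53.8 tool y ang -15.4 F [-3.72  0.65  1.38] grip 0.0298 x ax [-0.  0. -1.]
sleeve 1 x,z [64.3 67.1] skew -0.002 deck x,z 189.7 24.9 y [ 4.5 68. ] 893
sleeve -1 x,z [-107.1   42.1] skew -0.031 deck x,z 16.4 24.1 y [-59.1 -20.6] 563
```

Emit:
drive_tool(targets=[[0,0.002,0,0,0.03],[0,0.004,0,0,0.03],[0,0.006,0,0,0.03],[0,0.008,0,0,0.03],[0,0.01,0,0,0.03],[0,0.012,0,0,0.03],[0,0.014,0,0,0.03],[0,0.016,0,0,0.03]])

```text
time_s: 9.28
ee_pos: [0.6039, -0.0643, 0.2268]
orientation: [0.428, 0.562, 0.428, -0.562]
ft_force: [0.6, -0.3, 0.3]
grip_width: 0.03
```

```bash
python3 rel.py; python3 sl.py
```

```text
t 9.28 ramp xy mm [43.6 38.6] tip z 53.8 tool y ang -15.4 F [ 0.6  -0.3   0.26] grip 0.03 x ax [ 0.  0. -1.]
sleeve 1 x,z [90.1 62.6] skew -0.003 deck x,z 214.6 16.8 y [ 4.4 68.2] 935
sleeve -1 x,z [-107.1   42.1] skew -0.028 deck x,z 16.4 24.1 y [-59.1 -20.7] 562
```

Seated (x 90.1, z 62.6) and no longer in contact. I'll back off, lift clear and check.

Emit:
drive_tool(targets=[[0,-0.01,0,0,0.03],[-0.005,-0.025,0,0,0.03],[-0.04,-0.03,0,0,0.03],[-0.08,-0.03,0,0,0.03],[-0.12,-0.06,0,0,0.03],[-0.14,-0.1,0,0,0.03],[-0.14,-0.12,0,0,0.03],[-0.14,-0.12,0,0,0.03]])

```text
time_s: 10.32
ee_pos: [0.4854, -0.0317, 0.3673]
orientation: [-0.428, -0.562, -0.429, 0.563]
ft_force: [0.1, 0.7, 0.6]
grip_width: 0.0302
```

```bash
python3 rel.py; python3 sl.py; python3 sl.py; python3 -c "
from h import *
cv2.imwrite('pics/s4.png',cv2.resize(np.load('last.npy')[120:360,130:370,::-1],None,fx=2.5,fy=2.5))"
```

```text
t 10.32 ramp xy mm [-79.2  38.5] tip z 194.3 tool y ang -15.37 F [0.12 0.72 0.63] grip 0.0302 x ax [-0.001  0.    -1.   ]
sleeve 1 x,z [90.2 62.6] skew -0.003 deck x,z 214.7 16.8 y [ 4.4 68.5] 942
sleeve -1 x,z [-107.    42.2] skew -0.031 deck x,z 16.6 24.1 y [-59.1 -20.7] 560
sleeve 1 x,z [90.1 62.6] skew 0.003 deck x,z 214.5 16.9 y [ 4.5 68.2] 938
sleeve -1 x,z [-107.    42.1] skew -0.013 deck x,z 16.5 24.0 y [-59.1 -20.8] 564
```

View pics/s4.png

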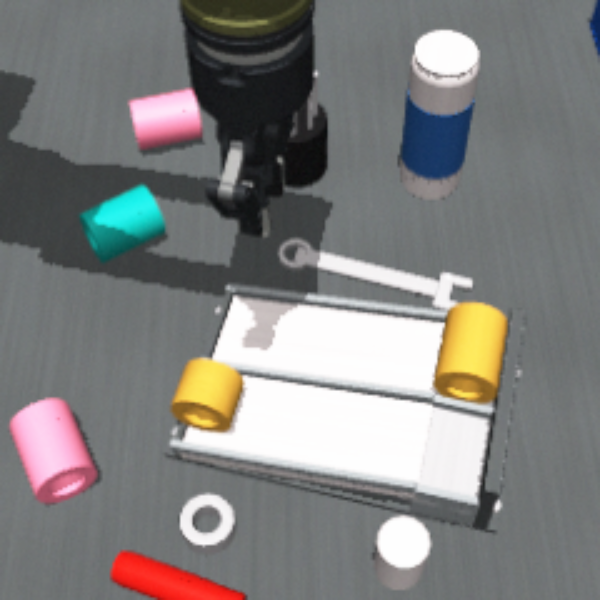

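The long sleeve sits against the stop at (472,352), and the short one is at the lip at (207,395). The other things are where they were.

```bash
python3 -c "
from h import *
print(bot.job_done())"
```

```text
the job is handed in; nothing more can be done
None
```

I pushed the longer sleeve up the left lane with the fingers, set 30 mm apart. It went over the crest and rolled into the seat. I then backed the fingers off, lifted the tool clear and handed the job in at about 10.5 s.

- **Long sleeve:** two camera readings with the arm clear agree. It lies at ramp x = 90.1–90.2 mm and z = 62.6 mm, square to the lane within 0.003 rad, and at rest.
- **Short sleeve:** it is still at the lip, at deck x = 16.5 mm, unmoved.
- **Other things on the bench:** those in the last picture look undisturbed. The jar and part of the screwdriver were outside that picture, but the arm did not come near them at low height.
- **Forces:** the wrist forces reported at the ends of the moves stayed under about 5 N.
- **Failed check:** one sleeve reading partway up gave nonsense because the colour mask caught the arm. I fixed the mask and repeated it. No other check failed or disagreed.

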